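Slide the parts tray home in the bench cabinet

ROBOT

A 6-joint arm with a two-finger parallel gripper is mounted at the origin on the work surface. World frame = base frame: x ahead of the robot, y to its left, z up, the work surface at z = 0. Lengths are in m, angles in degrees, forces in N, time in s.
With the tool pointing down it reaches from about 0.3 to 0.875 m from the base axis. Payload 4.2 kg.
Tool frame: the origin (TCP) lies between the finger pads; the fingertips stand 19 mm ahead of it and the grasp point (between the pads) is the TCP; z points along the fingers, y is the direction in which the jaws open and shut (so a half turn about z gives the same grasp; the last joint's range is limited). The gripper opens to 85 mm and grips with 20 to 120 N. Pads are 22 mm wide; open, the fingers measure 114 mm over their backs; the gripper's body (76 mm by 85 mm) begins 54 mm behind the grasp point. The pads swing forward as they close: fully open they stand 13 mm farther back than shut.
Start: joints at [-68.984, 18.312, 89.639, -0, 72.044, -1.146], TCP at [0.217, -0.533, 0.25] pointing down, gripper open.
Joint ranges: [-177.97, 177.97], [-48.28, 115.42], [12.27, 149.76], [-77.06, 257.06], [2.81, 150.46], [-146.56, 146.56]. Speed limits (degrees/s): [147.25, 147.25, 180, 180, 180, 180].

INTERFACE

Orientations are given as [roll, pitch, yaw] about the fixed x, y, z axes, in that order (R = Rz(yaw) Ry(pitch) Rx(roll)).
In Python, from rig import env gives the robot as it stands. The module is installed in compiled form; this text tells all that it offers.
- The arm moves only by the tool drive_tool, never from a script. Its argument "motion" is a list that holds one entry, the list of rows, each a list of 4 numbers: the shift along the tool's x, y, z in m, then the turn about the tool's z in rad. A call has 1 to 12 rows; each row is the pose to reach, as a shift and turn from the pose commanded when the call began, along the tool's axes at that moment; what a row does not reach only later rows make up. A row lasts 1/10 s, in which the tool goes at most 50 mm and 8.59 degrees, less where a joint would pass 70% of its speed; a pose out of reach is approached as far as the arm can. A call with a gripper value outside its range is refused whole. "claw" is the gripper's target within -1 to 1 (fully open at 1, half-way at 0, shut at -1), set as the call begins (left out, the last holds). The fingers move at their own pace and stop on an object; "grip_force" is the grip in N (left out, the last holds). Time passes only in rows, so rows that repeat a pose let the fingers close. It gives the time, the measured TCP pose, the force and the opening at its end, in the units of the state.
- env.sense(): the state, without advancing time (a new reading comes with each control period).
- env.camera(name): name is "side" or "top"; returns a dict with "img" (480x640x3 uint8, red, green, blue), "z_map" (480x640 float32, m along the optical axis (not along the pixel's ray), 0 where there is no reading), "K" (3x3 intrinsics, pixels), "pose" (4x4, takes a point from camera to world coordinates). Camera axes: x right, y down, z forward; pixel columns grow to the right and rows downward; lengths in m; the calibration is good to about 2 mm. A picture is of the moment at which its call begins.
- env.sign_off(): hands the job in, once; it reports no verdict.
Trained networks look in a picture, given as the dict that the camera call returned (one of the last four; its "shot" number tells which), for a name from the list of things; names that differ only in an ending like _2 or _b are one class to them, and where a whole thing is asked for, a point or a joint stands for the part that bears it (a point fixed in the world has none). Each returns a list of dicts, best first, with "score" (0 to 1); they miss things now and then, are a little off and sometimes report something else, mostly with a low value. They report only what shows in the picture. A call takes as long as a camera call. They do not tell look-alikes from the thing itself.
- env.search_frame(name, picture): "point" ([x, y, z] in m, in the coordinates of the camera as it stood for that picture, good to about 4 mm: the middle of the surface that is visible of it).
- env.outline_of(name, picture): "pixels" (480x640 bool, what is visible of it).
- env.place_of(name, picture): "point" ([x, y, z] in m, in the coordinates of the camera as it stood for that picture, good to about 4 mm: a listed point, or the origin of a listed thing).
The state is a dict: "time_s": time; "joints": joint angles; "qd": joint speeds; "effort": joint torques, N m; "position": TCP position; "tool_rot": TCP orientation; "force": force on the tool from outside, world axes, zero at the start; "torque": the same for the moment, N m; "finger_gap": opening from 0.0 (shut) to 1.0 (fully open).
Only numpy, scipy, OpenCV 4.12 (cv2) and the standard library are available. Lean on these libraries where they do the work, as an engineer would, in place of code of your own. Each camera call takes 0.05 s, during which the arm holds its last target.

TASK

Slide the loose parts tray, pull towards the robot, into the empty bay of the low bench cabinet and press it gently home until you feel the stop inside, a little way inside the mouth; then let go. The guides inside the bay may sit off to one side, so let them line the tray up and give way to them: do not force or ram it. Keep the socket in the tray and leave everything else on the bench as it is.

Things in the scene. Friction and masses are not known exactly. Their poses are not given: they have to be found in the camera images.
- tray_center (a point): Centre of the loose aluminium parts tray, 21 mm up: an open box 120 mm long (x), 74 wide (y), 42 high, walls 3 mm, about 0.35 kg, standing flat on the bench. Its x axis points from the front, which bears a black pull, to the nose, which enters the bay first; z is up. It can be dragged along the bench, no lifting needed. The two like trays in the cabinet are fixed.
- tray_front (a point): Bottom middle of the tray's front face (60 mm towards the pull from the tray's centre, at bench level), axes as the tray.
- tray_pull (a point): Where to grip the tray's black pull: 40 mm out from the tray's front face and 26 mm above the bench. The pull is an upright block 14 mm thick (along the tray's y), 60 mm long (out from the face along -x), from 6 to 46 mm above the bench; grip it from above across its thickness. Axes as the tray.
- bay_mouth (a point): Middle of the mouth of the empty bay at bench level, in the plane of the front edges of its two cheeks; x points into the bay, z up. No floor plate: the tray slides in on the bench top. Cheeks 4 mm thick, 58 mm high, 122 mm apart inside. The roof (underside 58 mm up, top 64 mm, with a 3 mm trim strip) begins 22 mm behind the mouth. In the filled bays a like pull sticks out 50 mm.
- bay_guides (a point): Bay's middle line at 72 mm depth, bench level, axes as bay_mouth. Out of sight under the roof two rigid steel guides narrow from 100 mm apart (at 30 mm depth) to a straight channel 77 mm wide (from 72 mm depth on), parallel to the cheeks. This pair is set off sideways from the bay's middle by an unknown amount, up to 10 mm either way. More than 15 N between tray and bay counts as forcing.
- tray: The same tray, origin at the middle of its underside (pull at -x).
- bay: The whole empty bay (fixed), origin and axes as bay_mouth. Its end stop, a rubber buffer (2.5 N per mm over 5 mm, then hard), meets the tray's nose at 124 to 136 mm depth, differing each time, so that the tray's front comes to rest 4 to 16 mm inside the mouth plane. Slide resistance of the tray on the bench is 1 to 4 N if it is not pressed down.
- buffer (a joint): How far the rubber buffer at the bay's end is pressed in, m: 0 untouched, 0.005 at its limit. Home means it has been pressed in by a millimetre or two (3 to 5 N) for a moment; it then springs back.
- cabinet: The low grey steel cabinet, 174 mm deep, 398 mm wide, 64 mm high, fixed; origin at bench level in the middle of its front edge, x to its back. Its three bays lie at y = -130, 0 and 130 mm, any one of which can be the empty one.
- socket_mid (a point): Loose steel socket, 26 mm across, 28 mm high, standing in the tray; this is its centre. It must stay in the tray.
- jar_mid (a point): Clear jar, 44 mm across, 60 mm high, standing on the cabinet's roof; its centre. Leave alone.
- bits_mid (a point): Round steel tin, 76 mm across, 35 mm high, on the cabinet's roof; its centre. Leave alone.
- tape_mid (a point): Roll of tape, 100 mm across, 25 mm high, flat on the bench; its centre. Leave alone.
- spray_mid (a point): White plastic bottle, 56 mm across, 170 mm high; its centre. Leave alone.
- can_mid (a point): Steel can, 100 mm across, 115 mm high; its centre. Leave alone.
- driver_grip (a point): Handle of a screwdriver lying on the bench. Leave alone.
- mallet_grip (a point): Handle of a hammer lying on the bench. Leave alone.
Not all that is in view belongs to the job. Leave any green or orange look-alike of the tray alone.

How it is judged (in metres and radians):
On the way:
1. the tray, in line in the bay and flat, presses the buffer in by more than 1.2 mm (x of tray_front in the frame of bay_mouth between 0.0005 and 0.023 m and y of tray_front in the frame of bay_mouth between -0.014 and 0.014 m and angle between the x axis of tray_front and the x axis of bay_mouth, either way round below 0.08 rad and angle between tray_front's own z axis and vertical below 0.06 rad and value of joint buffer above 0.0012 m), for 0.1 s.
At the end, for the whole second after the job is handed in: The tray lies flat in the empty bay at rest, released, its front between 0.5 and 23 mm inside the mouth plane, within 14 mm of the bay's middle and 0.08 rad of its direction, after being pressed on the stop; the socket is in the tray (x of tray_front in the frame of bay_mouth between 0.0005 and 0.023 m and y of tray_front in the frame of bay_mouth between -0.014 and 0.014 m and angle between the x axis of tray_front and the x axis of bay_mouth, either way round below 0.08 rad and angle between tray_front's own z axis and vertical below 0.06 rad and linear speed of tray below 0.01 m/s and x of socket_mid in the frame of tray_center between -0.06 and 0.06 m and y of socket_mid in the frame of tray_center between -0.037 and 0.037 m and z of socket_mid in the frame of tray_center below 0.02 m); the robot touches nothing.
It fails at once if the tray is forced against the bay or the cabinet with more than 15 N (contact force between tray and bay above 15 N or contact force between tray and cabinet above 15 N).
It fails at once if a bystander is moved more than 20 mm (distance of any of jar_mid, bits_mid, tape_mid, spray_mid, can_mid, driver_grip, mallet_grip from where it was at the start of the episode above 0.02 m).
It fails at once if the socket leaves the tray (not (x of socket_mid in the frame of tray_center between -0.07 and 0.07 m and y of socket_mid in the frame of tray_center between -0.05 and 0.05 m and z of socket_mid in the frame of tray_center below 0.04 m)).
It also fails if it takes over 64 s, if anything falls off the work surface, if the arm or the gripper's body presses on something with over 40 N, if the wrist force passes 120 N, or if a joint passes its speed limit or range.

## Working session

There is one attempt and no reset: what is moved stays moved. The work goes in short steps, Python scripts to look and compute and a tool call to move; the robot and the scene stay as the last step left them, time stands still between calls to the robot, and variables do not carry over. Pictures are saved under pics/ and viewed, and the job is handed in when it is done.

Besides the shell and the picture viewer there is one more tool, called after "Request:" as name([rows], argument=value, ...), one row to a line, values as JSON. drive_tool: Moves the arm, as the interface text tells. Its arguments: {"type":"object","properties":{"motion":{"type":"array","items":{"type":"array","items":{"type":"array","items":{"type":"number"}}}},"claw":{"type":"number"},"grip_force":{"type":"number"}},"required":["motion"]}

```bash
mkdir -p pics; python3 - <<'E'
from rig import env
import cv2,numpy as np
s=env.sense();print({k:np.round(v,3) for k,v in s.items()})
for n in("top","side"):
    p=env.camera(n);cv2.imwrite(f"pics/{n}0.png",p["img"][:,:,::-1]);print(n,p["K"],np.round(p["pose"],3))
    for q in("tray_center","tray_front","tray_pull","bay_mouth","bay_guides","tray","bay","cabinet","socket_mid","jar_mid","bits_mid"):
        r=env.place_of(q,p)
        for d in r[:3]:
            w=p["pose"]@np.r_[d["point"],1];print(q,round(d["score"],2),np.round(w[:3],4))
E
```

```text
{'time_s': np.float64(0.0), 'joints': array([-68.985,  18.351,  89.707,   0.   ,  72.043,  -1.145]), 'qd': array([ 0.065,  0.019, -0.021, -0.129,  0.03 , -0.015]), 'effort': array([ 1.0000e-03, -4.1552e+01, -2.3416e+01,  0.0000e+00,  8.0000e-03,
        0.0000e+00]), 'position': array([ 0.217, -0.532,  0.249]), 'tool_rot': array([-1.79898e+02, -2.00000e-03,  2.21600e+01]), 'force': array([0.208, 0.6  , 0.517]), 'torque': array([-0.029, -0.003,  0.011]), 'finger_gap': np.float64(1.0)}
top [[458.09768906   0.         317.90888255]
 [  0.         458.09768906 240.40528344]
 [  0.           0.           1.        ]] [[-0.000e+00 -9.970e-01  7.100e-02  3.960e-01]
 [-1.000e+00  0.000e+00  1.000e-03  2.000e-02]
 [-1.000e-03 -7.100e-02 -9.970e-01  1.262e+00]
 [ 0.000e+00  0.000e+00  0.000e+00  1.000e+00]]
tray_center 0.97 [ 0.2411 -0.3071  0.0209]
tray_center 0.87 [0.2081 0.2844 0.023 ]
tray_center 0.67 [ 0.3377 -0.0932  0.0216]
tray_front 0.88 [ 3.958e-01 -1.206e-01  3.000e-04]
tray_front 0.8 [ 0.1823 -0.2917 -0.0007]
tray_front 0.79 [0.2693 0.2786 0.0033]
tray_pull 0.74 [ 0.4345 -0.1362  0
[... 807 characters left out ...]
_center 0.66 [0.2073 0.286  0.0212]
tray_center 0.63 [0.5289 0.0727 0.0193]
tray_front 0.82 [ 0.3972 -0.1141  0.0032]
tray_front 0.63 [0.2683 0.2832 0.0038]
tray_front 0.62 [ 0.1796 -0.2931 -0.0012]
tray_pull 0.62 [0.4353 0.0592 0.0275]
tray_pull 0.61 [ 0.1462 -0.2819  0.0248]
tray_pull 0.58 [ 0.4267 -0.1393  0.0239]
bay_guides 0.67 [0.4372 0.0602 0.0236]
bay_guides 0.51 [ 0.6509 -0.3885  0.0875]
tray 0.84 [ 0.2045  0.2854 -0.001 ]
tray 0.75 [ 0.3354 -0.094  -0.0009]
tray 0.68 [ 0.5307  0.0727 -0.0014]
socket_mid 0.51 [0.5402 0.0913 0.017 ]
socket_mid 0.43 [0.4329 0.0584 0.0239]
jar_mid 0.75 [ 0.7578 -0.0469  0.08  ]
jar_mid 0.56 [0.7578 0.0714 0.0976]
bits_mid 0.64 [ 0.7543 -0.0445  0.0775]
```

View pics/top0.png

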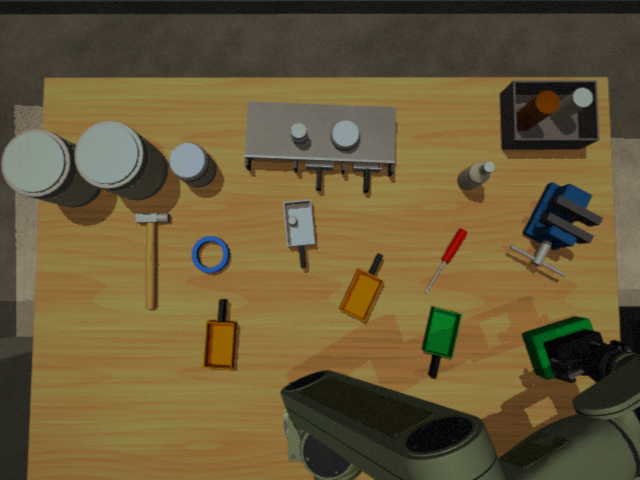

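View pics/side0.png

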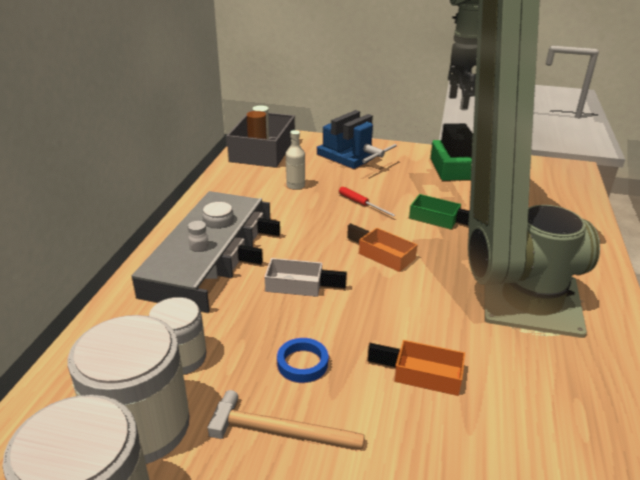

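The silver tray is at about (299,224) in the top picture and (295,278) in the side picture, with its pull towards the robot and the socket inside. The orange trays (362,295) and (221,343), and the green ones (441,332) and (565,350), are look-alikes. Only the silver one is aluminium and holds the socket. The left-hand bay (y=+130) has no pull, so it is the empty one. Next I'll confirm this in a crop and measure.

```bash
cat > h.py <<'E'
from rig import env
import cv2,numpy as np
def cloud(p):
    v,u=np.mgrid[:480,:640];z=p["z_map"];K=p["K"]
    P=np.stack([(u-K[0,2])/K[0,0]*z,(v-K[1,2])/K[1,1]*z,z],-1)
    return P@p["pose"][:3,:3].T+p["pose"][:3,3]
def obj(name,p,fn="place_of"):
    return [(round(float(d["score"]),2),np.round((p["pose"]@np.r_[d["point"],1])[:3],4)) for d in getattr(env,fn)(name,p)]
E
python3 - <<'E'
from h import *
a=env.camera("top");b=env.camera("side")
A=a["img"][90:280,235:405,::-1];B=b["img"][180:310,120:360,::-1]
cv2.imwrite("pics/crop0.png",np.hstack([cv2.resize(A,(410,458),interpolation=2),cv2.resize(B,(390,211),interpolation=2).copy() if 0 else np.pad(cv2.resize(B,(390,211),interpolation=2),((0,247),(0,0),(0,0)))]))
for n,p in(("top",a),("side",b)):
    W=cloud(p);ok=p["z_map"]>0
    # roof
    m=ok&(abs(W[...,2]-.064)<.006)&(W[...,0]>.6)&(W[...,0]<.95)&(abs(W[...,1]-.02)<.25)
    m=cv2.morphologyEx(m.astype(np.uint8),cv2.MORPH_OPEN,np.ones((3,3)))
    k,l,st,_=cv2.connectedComponentsWithStats(m);i=1+st[1:,4].argmax();pts=W[l==i][:,:2].astype(np.float32)
    r=cv2.minAreaRect(pts*1000);print(n,"roof",r,np.round(cv2.boxPoints(r)),np.median(W[l==i][:,2]))
    # tray
    m=ok&(W[...,2]>.03)&(W[...,2]<.06)&(abs(W[...,0]-.5)<.11)&(abs(W[...,1]-.075)<.07)&(W[...,0]<.62)
    pts=W[m];im=p["img"][m];print(len(pts))
    t=(pts[:,0]>.47);r=cv2.minAreaRect((pts[t][:,:2]*1000).astype(np.float32));print("tray",r,np.round(cv2.boxPoints(r)))
    q=pts[~t];print("pull",len(q),q.mean(0),q.min(0),q.max(0)); 
    if len(q)>10:
        r=cv2.minAreaRect((q[:,:2]*1000).astype(np.float32));print(r)
    for o in("tray","tray_center","tray_front","tray_pull","bay","bay_mouth","cabinet","socket_mid","can_mid","spray_mid","tape_mid"):print(o,obj(o,p)[:4])
E
```

```text
top roof ((771.472900390625, 15.395263671875), (398.7777099609375, 156.39236450195312), 87.84344482421875) [[ 686. -181.]
 [ 842. -187.]
 [ 857.  212.]
 [ 701.  218.]] 0.06507881615215494
359
tray ((530.6431274414062, 74.11811828613281), (121.44300079345703, 74.02261352539062), 5.4581403732299805) [[467. 105.]
 [474.  31.]
 [595.  43.]
 [588. 117.]]
pull 125 [0.44168395 0.06662362 0.04617468] [0.41223929 0.05592411 0.0300738 ] [0.46902429 0.10352203 0.05312935]
((440.4425354003906, 79.6030044555664), (60.263431549072266, 42.07067108154297), 5.739197731018066)
tray [(0.85, array([ 0.3427, -0.0921, -0.0015])), (0.81, array([ 0.2407, -0.3091,  0.0009])), (0.57, array([ 0.5333,  0.0739, -0.0007])), (0.57, array([0.2079, 0.284 , 0.0019]))]
tray_center [(0.95, array([0.2052, 0.2881, 0.0229])), (0.93, array([ 0.3382, -0.0911,  0.0194])), (0.68, array([0.5344, 0.0721, 0.0198])), (0.59, array([ 0.2393, -0.3039,  0.0226]))]
tray_front [(0.86, array([0.4681, 0.0681, 0.0029])), (0.79, array([0.2697, 0.2776, 0.003 ])), (0.69, array([ 0.3938, -0.1236,  0.0013])), (0.62, array([ 0.1842, -0.297 , -0
[... 1514 characters left out ...]
63, 0.2809, 0.0038])), (0.62, array([ 0.3962, -0.1148, -0.0005])), (0.59, array([ 0.4697,  0.0684, -0.0015]))]
tray_pull [(0.96, array([0.4317, 0.0628, 0.0233])), (0.88, array([0.2985, 0.2795, 0.0261])), (0.7, array([ 0.4284, -0.1368,  0.0264])), (0.7, array([ 0.1454, -0.283 ,  0.0232]))]
bay [(0.62, array([ 0.5332,  0.0723, -0.002 ]))]
bay_mouth []
cabinet [(0.34, array([ 0.7585, -0.0455,  0.0822]))]
socket_mid [(0.55, array([ 0.7563, -0.0464,  0.0801])), (0.39, array([0.54  , 0.093 , 0.0159]))]
can_mid [(0.71, array([0.5381, 0.0903, 0.0169]))]
spray_mid [(0.95, array([ 0.653 , -0.3903,  0.0873])), (0.62, array([0.4796, 0.478 , 0.014 ])), (0.31, array([0.4358, 0.06  , 0.0246]))]
tape_mid []
```

View pics/crop0.png

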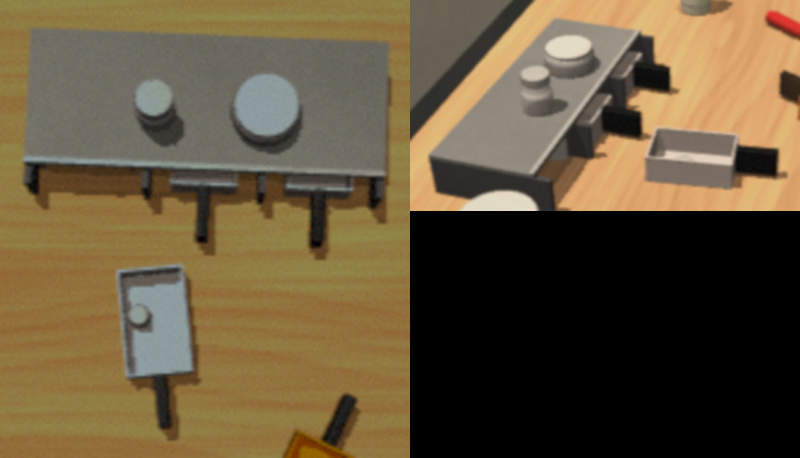

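The crop shows the silver tray with its socket in front of the empty left bay. The mouth is at about (0.679, 0.150) with yaw −2.2°. The tray yaw is about 6° and the pull is at about (0.431, 0.064).

Request:
drive_tool([
  [[0.035, -0.039, 0, 0.03], [0.07, -0.078, 0, 0.06], [0.105, -0.118, 0, 0.09], [0.14, -0.157, 0, 0.12], [0.175, -0.196, 0, 0.15], [0.21, -0.235, 0, 0.18], [0.245, -0.274, 0, 0.21], [0.28, -0.313, 0, 0.24], [0.32, -0.353, 0, 0.283], [0.355, -0.392, 0, 0.283], [0.39, -0.432, 0.02, 0.283], [0.423, -0.471, 0.05, 0.283]],
], claw=1)

```text
time_s: 3.6
position: [0.4201, 0.0286, 0.219]
tool_rot: [180.0, -0.3, 6.0]
force: [1.0, -1.0, 0.4]
finger_gap: 0.997
```

Request:
drive_tool([
  [[0, 0, 0, 0], [0, 0, 0, 0], [0, 0, 0, 0]],
])

```text
time_s: 3.9
position: [0.4185, 0.0256, 0.2183]
tool_rot: [180.0, -0.0, 5.9]
force: [-0.3, 0.4, -0.0]
finger_gap: 1.001
```

Request:
drive_tool([
  [[0.017, -0.0373, 0.03, 0], [0.017, -0.0373, 0.06, 0], [0.017, -0.0373, 0.08, 0], [0.017, -0.0373, 0.08, 0], [0.017, -0.0373, 0.08, 0]],
])

```text
time_s: 4.4
position: [0.4321, 0.064, 0.1387]
tool_rot: [180.0, -0.1, 5.8]
force: [0.4, -0.4, 0.5]
finger_gap: 1.001
```

```bash
python3 - <<'E'
from h import *
print(env.sense()["position"],env.sense()["tool_rot"])
a=env.camera("top");b=env.camera("side")
A=a["img"][130:280,235:405,::-1];B=b["img"][180:330,200:400,::-1]
cv2.imwrite("pics/crop1.png",np.hstack([cv2.resize(A,(400,353),interpolation=2),np.pad(cv2.resize(B,(400,300),interpolation=2),((0,53),(0,0),(0,0)))]))
E
```

```text
[0.43209034 0.06401992 0.13871614] [ 1.79989152e+02 -6.43044110e-02  5.81086448e+00]
```

View pics/crop1.png

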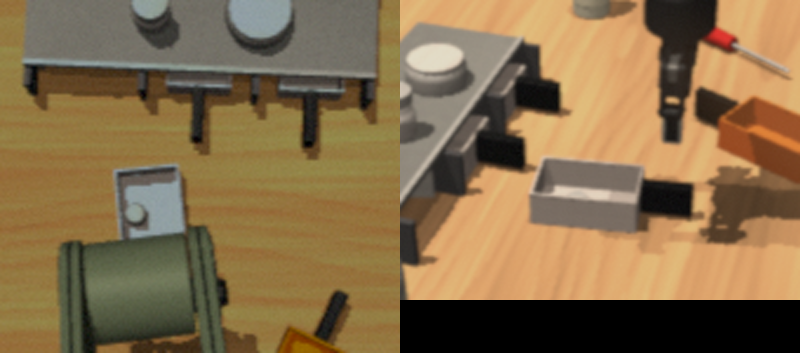

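The open fingers are over the pull, which is at about (667,198) in the crop. I'll go down and grip.

Request:
drive_tool([
  [[0, 0, 0.035, 0], [0, 0, 0.07, 0], [0, 0, 0.095, 0], [0, 0, 0.108, 0], [0, 0, 0.108, 0], [0, 0, 0.108, 0]],
])

```text
time_s: 5.1
position: [0.4327, 0.065, 0.0309]
tool_rot: [180.0, -0.1, 5.9]
force: [-0.4, -0.7, 0.4]
finger_gap: 1.001
```

Request:
drive_tool([
  [[0, 0, 0, 0], [0, 0, 0, 0], [0, 0, 0, 0], [0, 0, 0, 0], [0, 0, 0, 0], [0, 0, 0, 0], [0, 0, 0, 0], [0, 0, 0, 0], [0, 0, 0, 0], [0, 0, 0, 0]],
], claw=-1, grip_force=20)

```text
time_s: 6.1
position: [0.4317, 0.065, 0.0301]
tool_rot: [180.0, -0.0, 5.9]
force: [-0.1, -3.5, 5.3]
finger_gap: 0.162
```

Request:
drive_tool([
  [[0.002, -0.008, -0.0003, 0.01], [0.006, -0.016, -0.0003, 0.025], [0.012, -0.024, -0.0003, 0.04], [0.02, -0.032, -0.0003, 0.055], [0.028, -0.041, -0.0003, 0.07], [0.036, -0.05, -0.0003, 0.085], [0.044, -0.059, -0.0003, 0.1], [0.052, -0.068, -0.0003, 0.115], [0.06, -0.076, -0.0003, 0.13], [0.068, -0.082, -0.0003, 0.1405], [0.0764, -0.0846, -0.0003, 0.1405], [0.0764, -0.0846, -0.0003, 0.1405]],
])

```text
time_s: 7.3
position: [0.4984, 0.1576, 0.0301]
tool_rot: [180.0, 0.1, -2.1]
force: [-2.0, 1.5, 5.0]
finger_gap: 0.163
```

```bash
python3 - <<'E'
from h import *
s=env.sense();print(s["position"],s["tool_rot"],s["force"],s["torque"])
a=env.camera("top");b=env.camera("side")
A=a["img"][90:260,215:405,::-1];B=b["img"][180:330,120:320,::-1]
cv2.imwrite("pics/crop2.png",np.hstack([cv2.resize(A,(400,358),interpolation=2),np.pad(cv2.resize(B,(400,300),interpolation=2),((0,58),(0,0),(0,0)))]))
for n,p in(("top",a),("side",b)):
    W=cloud(p);ok=p["z_map"]>0
    m=ok&(W[...,2]>.03)&(W[...,2]<.052)&(W[...,0]>.56)&(W[...,0]<.672)&(abs(W[...,1]-.152)<.055)
    r=cv2.minAreaRect((W[m][:,:2]*1000).astype(np.float32));print(n,m.sum(),r,np.round(cv2.boxPoints(r)))
    # cheek fronts: dark points x .65-.70 z .03-.06
    for y0 in(.085,.215):
        m=ok&(W[...,2]>.04)&(W[...,2]<.062)&(W[...,0]>.66)&(W[...,0]<.70)&(abs(W[...,1]-y0)<.02)
        q=W[m]; print(y0,len(q),q.min(0) if len(q) else'',np.median(q,0) if len(q) else'',q.max(0) if len(q) else '')
E
```

```text
[0.49836844 0.15764897 0.03009133] [ 1.79990724e+02  9.46536634e-02 -2.09520258e+00] [-2.00255708  1.49968204  5.04652124] [ 0.11002068  0.34760605 -0.04775426]
top 193 ((611.3702392578125, 153.71151733398438), (74.79624938964844, 95.33636474609375), 87.77152252197266) [[562. 118.]
 [658. 114.]
 [660. 189.]
 [565. 193.]]
0.085 39 [0.67604129 0.07964886 0.04079328] [0.68727382 0.08483105 0.05771611] [0.69965192 0.09548913 0.06199876]
0.215 31 [0.6811228  0.20981487 0.04023416] [0.68870864 0.21285789 0.05662331] [0.69997601 0.21873484 0.0618252 ]
side 519 ((609.3973999023438, 155.41505432128906), (82.39695739746094, 99.15886688232422), 88.98858642578125) [[559. 115.]
 [658. 113.]
 [660. 196.]
 [561. 197.]]
0.085 93 [0.67512154 0.07152742 0.04012905] [0.68761359 0.08888835 0.05249371] [0.69965329 0.10148132 0.06195734]
0.215 82 [0.68045755 0.21033986 0.04000157] [0.68964404 0.21850786 0.05123085] [0.69989582 0.22423298 0.05988587]
```

View pics/crop2.png

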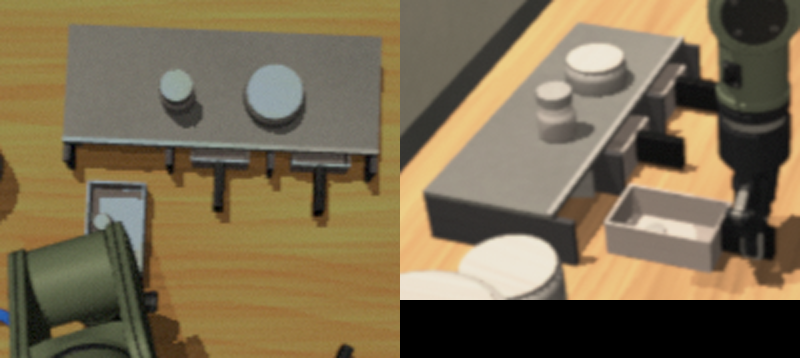

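The tray is in line, with its nose about 20 mm before the mouth and the socket inside. I'll advance to just before the guides.

Request:
drive_tool([
  [[0.004, 0, -0.0005, 0], [0.009, 0, -0.0005, 0], [0.014, 0, -0.0005, 0], [0.019, 0, -0.0005, 0], [0.024, 0, -0.0005, 0], [0.029, 0, -0.0005, 0], [0.034, 0, -0.0005, 0], [0.039, 0, -0.0005, 0], [0.044, 0, -0.0005, 0], [0.048, 0, -0.0005, 0], [0.05, 0, -0.0005, 0], [0.05, 0, -0.0005, 0]],
])

```text
time_s: 8.6
position: [0.5494, 0.1554, 0.0308]
tool_rot: [-180.0, -0.1, -2.1]
force: [0.5, -0.1, -3.9]
finger_gap: 0.159
```

Request:
drive_tool([
  [[0.001, 0, 0, 0], [0.002, 0, 0, 0], [0.003, 0, 0, 0], [0.004, 0, 0, 0]],
])

```text
time_s: 9.0
position: [0.5527, 0.1552, 0.0307]
tool_rot: [180.0, 0.0, -2.1]
force: [-0.5, 0.1, -2.9]
finger_gap: 0.163
```

Request:
drive_tool([
  [[0.001, 0, 0, 0], [0.002, 0, 0, 0], [0.003, 0, 0, 0], [0.004, 0, 0, 0], [0.004, 0, 0, 0]],
])

```text
time_s: 9.5
position: [0.5571, 0.1551, 0.0307]
tool_rot: [180.0, -0.0, -2.1]
force: [-1.0, 0.1, -2.8]
finger_gap: 0.163
```

Request:
drive_tool([
  [[0.001, 0, 0, 0], [0.002, 0, 0, 0], [0.003, 0, 0, 0], [0.003, 0, 0, 0]],
])

```text
time_s: 9.9
position: [0.56, 0.155, 0.0307]
tool_rot: [180.0, -0.0, -2.1]
force: [0.5, -0.1, -3.3]
finger_gap: 0.16
```

Request:
drive_tool([
  [[0.0005, 0, 0, 0], [0.001, 0, 0, 0], [0.0015, 0, 0, 0], [0.002, 0, 0, 0], [0.002, 0, 0, 0]],
])

```text
time_s: 10.4
position: [0.5619, 0.1549, 0.0307]
tool_rot: [180.0, -0.0, -2.1]
force: [-0.4, 0.7, -3.2]
finger_gap: 0.164
```

Request:
drive_tool([
  [[0.0005, 0, 0, 0], [0.001, 0, 0, 0], [0.0015, 0, 0, 0], [0.002, 0, 0, 0], [0.002, 0, 0, 0]],
])

```text
time_s: 10.9
position: [0.5639, 0.1548, 0.0307]
tool_rot: [180.0, -0.0, -2.1]
force: [-1.5, -0.4, -2.3]
finger_gap: 0.164
```

Request:
drive_tool([
  [[0.0005, 0, 0, 0], [0.001, 0, 0, 0], [0.0015, 0, 0, 0], [0.002, 0, 0, 0], [0.002, 0, 0, 0]],
])

```text
time_s: 11.4
position: [0.5659, 0.1548, 0.0307]
tool_rot: [180.0, -0.0, -2.1]
force: [-1.3, -0.1, -2.7]
finger_gap: 0.165
```

Request:
drive_tool([
  [[0.0005, 0, 0, 0], [0.001, 0, 0, 0], [0.0015, 0, 0, 0], [0.002, 0, 0, 0], [0.002, 0, 0, 0]],
])

```text
time_s: 11.9
position: [0.5679, 0.1547, 0.0307]
tool_rot: [180.0, -0.0, -2.1]
force: [-2.0, 0.7, -1.7]
finger_gap: 0.165
```

Request:
drive_tool([
  [[0.0005, 0, 0, 0], [0.001, 0, 0, 0], [0.0015, 0, 0, 0], [0.002, 0, 0, 0], [0.002, 0, 0, 0]],
])

```text
time_s: 12.4
position: [0.5699, 0.1546, 0.0307]
tool_rot: [180.0, -0.0, -2.1]
force: [-1.2, 0.5, -2.5]
finger_gap: 0.16
```

```bash
python3 -c "
from h import *
s=env.sense();print(s['force'],s['torque'],s['position'],s['tool_rot'])"
```

```text
[-1.22472173  0.54336306 -2.52184832] [ 0.01947144  0.26389284 -0.04077307] [0.56986922 0.15461527 0.03067022] [ 1.79996640e+02 -1.22867591e-02 -2.10259204e+00]
```

Request:
drive_tool([
  [[0.0005, 0, 0, 0], [0.001, 0, 0, 0], [0.0015, 0, 0, 0], [0.002, 0, 0, 0], [0.002, 0, 0, 0]],
])

```text
time_s: 12.9
position: [0.5719, 0.1545, 0.0307]
tool_rot: [180.0, -0.0, -2.1]
force: [-1.0, 0.2, -2.8]
finger_gap: 0.161
```

```bash
python3 -c "
from h import *
s=env.sense();print(s['force'],s['torque'],s['position'],s['tool_rot'])"
```

```text
[-1.03142625  0.24367807 -2.78405123] [ 0.06063866  0.2710909  -0.01137744] [0.57189547 0.15453879 0.03070211] [ 1.79997668e+02 -1.57466869e-02 -2.10539020e+00]
```

Request:
drive_tool([
  [[0.0005, 0, 0, 0], [0.001, 0, 0, 0], [0.0015, 0, 0, 0], [0.002, 0, 0, 0], [0.002, 0, 0, 0]],
])

```text
time_s: 13.4
position: [0.5739, 0.1544, 0.0307]
tool_rot: [180.0, -0.0, -2.1]
force: [-0.6, 0.4, -2.6]
finger_gap: 0.159
```

```bash
python3 -c "
from h import *
s=env.sense();print(s['force'],s['torque'],s['position'],s['tool_rot'])"
```

```text
[-0.59214814  0.39416359 -2.57751937] [ 0.05953402  0.32470609 -0.01755142] [0.5738951  0.1544476  0.03068583] [ 1.79997965e+02 -1.63873116e-02 -2.10443405e+00]
```

Request:
drive_tool([
  [[0.0005, 0, 0, 0], [0.001, 0, 0, 0], [0.0015, 0, 0, 0], [0.002, 0, 0, 0], [0.002, 0, 0, 0]],
])

```text
time_s: 13.9
position: [0.5759, 0.1544, 0.0307]
tool_rot: [180.0, -0.0, -2.1]
force: [-1.0, -1.1, -2.8]
finger_gap: 0.158
```

```bash
python3 -c "
from h import *
s=env.sense();print(s['force'],s['torque'],s['position'],s['tool_rot'])"
```

```text
[-0.95388843 -1.05416265 -2.81940527] [0.00685446 0.27656585 0.00339283] [0.57590618 0.15439998 0.030694  ] [ 1.79998261e+02 -1.66136695e-02 -2.10350386e+00]
```

Request:
drive_tool([
  [[0.0005, 0, 0, 0], [0.001, 0, 0, 0], [0.0015, 0, 0, 0], [0.002, 0, 0, 0], [0.002, 0, 0, 0]],
])

```text
time_s: 14.4
position: [0.5779, 0.1543, 0.0307]
tool_rot: [180.0, -0.0, -2.1]
force: [-1.3, -0.6, -2.4]
finger_gap: 0.163
```

```bash
python3 -c "
from h import *
s=env.sense();print(s['force'],s['torque'],s['position'],s['tool_rot'])"
```

```text
[-1.31151401 -0.57799    -2.40080939] [-0.02174516  0.26487729  0.01641937] [0.57787752 0.15429592 0.03066178] [ 1.79998161e+02 -1.26485829e-02 -2.10728111e+00]
```

Request:
drive_tool([
  [[0.0005, 0, 0, 0], [0.001, 0, 0, 0], [0.0015, 0, 0, 0], [0.002, 0, 0, 0], [0.002, 0, 0, 0]],
])

```text
time_s: 14.9
position: [0.5799, 0.1542, 0.0307]
tool_rot: [180.0, -0.0, -2.1]
force: [-0.6, -0.1, -2.8]
finger_gap: 0.165
```

```bash
python3 -c "
from h import *
s=env.sense();print(s['force'],s['torque'],s['position'],s['tool_rot'])"
```

```text
[-0.56623117 -0.1499432  -2.77820782] [-1.94786582e-04  2.70484607e-01  5.71342816e-03] [0.57987738 0.15423602 0.03069212] [ 1.79997377e+02 -1.50625483e-02 -2.10368403e+00]
```

Request:
drive_tool([
  [[0.0005, 0, 0, 0], [0.001, 0, 0, 0], [0.0015, 0, 0, 0], [0.0015, 0, 0, 0]],
])

```text
time_s: 15.3
position: [0.5814, 0.1542, 0.0307]
tool_rot: [180.0, -0.0, -2.1]
force: [-1.1, 0.8, -2.1]
finger_gap: 0.163
```

```bash
python3 -c "
from h import *
s=env.sense();print(s['force'],s['torque'],s['position'],s['tool_rot'])"
```

```text
[-1.13591822  0.76766263 -2.1413473 ] [-0.01013259  0.26262014  0.02532586] [0.58141871 0.15418724 0.03069919] [ 1.79997037e+02 -1.90478446e-02 -2.10197634e+00]
```

Request:
drive_tool([
  [[0.0005, 0, 0, 0], [0.001, 0, 0, 0], [0.0015, 0, 0, 0], [0.002, 0, 0, 0], [0.002, 0, 0, 0]],
])

```text
time_s: 15.8
position: [0.5834, 0.1541, 0.0307]
tool_rot: [180.0, -0.0, -2.1]
force: [-1.4, -1.4, -1.7]
finger_gap: 0.16
```

```bash
python3 -c "
from h import *
s=env.sense();print(s['force'],s['torque'],s['position'],s['tool_rot'])"
```

```text
[-1.40494196 -1.43681003 -1.70136782] [-0.01376927  0.26754101  0.04094527] [0.58341447 0.15410414 0.03068539] [ 1.79997559e+02 -1.89167706e-02 -2.10420491e+00]
```

Request:
drive_tool([
  [[0.0005, 0, 0, 0], [0.001, 0, 0, 0], [0.0015, 0, 0, 0], [0.0015, 0, 0, 0]],
])

```text
time_s: 16.2
position: [0.5849, 0.1541, 0.0307]
tool_rot: [180.0, -0.0, -2.1]
force: [-1.5, 0.4, -2.9]
finger_gap: 0.159
```

```bash
python3 -c "
from h import *
s=env.sense();print(s['force'],s['torque'],s['position'],s['tool_rot'])"
```

```text
[-1.5004213   0.38056454 -2.91730647] [-0.00423835  0.3364014  -0.04467717] [0.58487642 0.15405139 0.03071597] [ 1.79998108e+02 -1.85957713e-02 -2.10525655e+00]
```

Request:
drive_tool([
  [[0.0005, 0, 0, 0], [0.001, 0, 0, 0], [0.0015, 0, 0, 0], [0.0015, 0, 0, 0]],
])

```text
time_s: 16.6
position: [0.5864, 0.154, 0.0307]
tool_rot: [180.0, -0.0, -2.1]
force: [-1.1, -0.1, -3.1]
finger_gap: 0.162
```

```bash
python3 -c "
from h import *
s=env.sense();print(s['force'],s['torque'],s['position'],s['tool_rot'])"
```

```text
[-1.13496971 -0.14464531 -3.06409021] [0.00395343 0.3361408  0.02694967] [0.58636534 0.15400201 0.03068183] [ 1.7999554e+02 -1.3478578e-02 -2.1007048e+00]
```

Request:
drive_tool([
  [[0.0005, 0, 0, 0], [0.001, 0, 0, 0], [0.0015, 0, 0, 0], [0.0015, 0, 0, 0]],
])

```text
time_s: 17.0
position: [0.5879, 0.154, 0.0307]
tool_rot: [180.0, -0.0, -2.1]
force: [-0.4, -1.1, -3.2]
finger_gap: 0.163
```

```bash
python3 -c "
from h import *
s=env.sense();print(s['force'],s['torque'],s['position'],s['tool_rot'])"
```

```text
[-0.39098276 -1.06437292 -3.15938448] [ 0.0283933   0.29424014 -0.00305265] [0.58788879 0.15395531 0.03069224] [ 1.79996580e+02 -1.57304223e-02 -2.10110822e+00]
```

Request:
drive_tool([
  [[0.0005, 0, 0, 0], [0.001, 0, 0, 0], [0.0015, 0, 0, 0], [0.0015, 0, 0, 0]],
])

```text
time_s: 17.4
position: [0.5892, 0.1539, 0.0307]
tool_rot: [180.0, 0.0, -2.1]
force: [-1.7, 0.7, -2.1]
finger_gap: 0.162
```

```bash
python3 -c "
from h import *
s=env.sense();print(s['force'],s['torque'],s['position'],s['tool_rot'])"
```

```text
[-1.72605806  0.68801945 -2.06977739] [0.05260813 0.36786291 0.06553299] [0.58915988 0.15391774 0.03067107] [ 1.79993148e+02  1.12255960e-02 -2.09899592e+00]
```

Request:
drive_tool([
  [[0.0005, 0, 0, 0], [0.001, 0, 0, 0], [0.0015, 0, 0, 0], [0.0015, 0, 0, 0]],
])

```text
time_s: 17.8
position: [0.5905, 0.154, 0.0306]
tool_rot: [180.0, 0.0, -2.1]
force: [-3.2, 0.8, -1.7]
finger_gap: 0.16
```

```bash
python3 -c "
from h import *
s=env.sense();print(s['force'],s['torque'],s['position'],s['tool_rot'])"
```

```text
[-3.23146835  0.77808786 -1.65630744] [0.26233927 0.51730859 0.10036122] [0.59048372 0.15396403 0.03062505] [ 1.79996237e+02  3.13184892e-02 -2.09128850e+00]
```

Contact now: Fx is −3 N, with a slight +y push and +z moment, so the right guide is nudging the tray to the left. I'll give way to +y before going on.

Request:
drive_tool([
  [[0, -0.0004, 0, 0], [0, -0.0008, 0, 0], [0, -0.001, 0, 0], [0, -0.001, 0, 0]],
])

```text
time_s: 18.2
position: [0.5913, 0.1547, 0.0307]
tool_rot: [180.0, -0.1, -2.1]
force: [-0.7, -1.3, -3.7]
finger_gap: 0.158
```

```bash
python3 -c "
from h import *
s=env.sense();print(s['force'],s['torque'],s['position'],s['tool_rot'])"
```

```text
[-0.67734398 -1.28247836 -3.66223782] [-0.0288049   0.2161643  -0.05166738] [0.59129175 0.15469601 0.03069942] [ 1.79995875e+02 -6.04236702e-02 -2.11418877e+00]
```

Request:
drive_tool([
  [[0.0005, 0, 0, 0], [0.001, 0, 0, 0], [0.0015, 0, 0, 0], [0.0015, 0, 0, 0]],
])

```text
time_s: 18.6
position: [0.5924, 0.1548, 0.0307]
tool_rot: [180.0, -0.0, -2.1]
force: [-1.2, -0.0, -1.9]
finger_gap: 0.163
```

```bash
python3 -c "
from h import *
s=env.sense();print(s['force'],s['torque'],s['position'],s['tool_rot'])"
```

```text
[-1.22649573 -0.03068848 -1.94348626] [-0.01266163  0.27200385  0.01454171] [0.5924469  0.15478601 0.03071447] [ 1.79997997e+02 -2.05980124e-02 -2.10278609e+00]
```

Request:
drive_tool([
  [[0.0005, 0, 0, 0], [0.001, 0, 0, 0], [0.0015, 0, 0, 0], [0.0015, 0, 0, 0]],
])

```text
time_s: 19.0
position: [0.5939, 0.1548, 0.0307]
tool_rot: [180.0, -0.0, -2.1]
force: [-0.8, 0.0, -2.5]
finger_gap: 0.161
```

```bash
python3 -c "
from h import *
s=env.sense();print(s['force'],s['torque'],s['position'],s['tool_rot'])"
```

```text
[-0.79897945  0.0264536  -2.5067289 ] [0.02925867 0.28148658 0.06504659] [0.59388219 0.15475999 0.03069834] [ 1.79998642e+02 -1.32298755e-02 -2.09942780e+00]
```

Request:
drive_tool([
  [[0.0005, 0, 0, 0], [0.001, 0, 0, 0], [0.0015, 0, 0, 0], [0.002, 0, 0, 0], [0.002, 0, 0, 0]],
])

```text
time_s: 19.5
position: [0.5959, 0.1547, 0.0307]
tool_rot: [180.0, -0.0, -2.1]
force: [-1.6, 0.5, -2.4]
finger_gap: 0.165
```

```bash
python3 -c "
from h import *
s=env.sense();print(s['force'],s['torque'],s['position'],s['tool_rot'])"
```

```text
[-1.6257738   0.50891288 -2.35898401] [-0.0343445   0.2918773   0.00619374] [0.59591099 0.15465698 0.03070614] [ 1.79996597e+02 -1.59572176e-02 -2.10081660e+00]
```

Request:
drive_tool([
  [[0.0005, 0, 0, 0], [0.001, 0, 0, 0], [0.0015, 0, 0, 0], [0.002, 0, 0, 0], [0.002, 0, 0, 0]],
])

```text
time_s: 20.0
position: [0.5979, 0.1546, 0.0307]
tool_rot: [180.0, -0.0, -2.1]
force: [-1.4, -0.0, -3.2]
finger_gap: 0.161
```

```bash
python3 -c "
from h import *
s=env.sense();print(s['force'],s['torque'],s['position'],s['tool_rot'])"
```

```text
[-1.41534228 -0.02608092 -3.1725615 ] [-0.03871735  0.26218138  0.07561409] [0.597917   0.15456562 0.03067388] [ 1.79997400e+02 -1.41236705e-02 -2.10803078e+00]
```

Request:
drive_tool([
  [[0.0005, 0, 0, 0], [0.001, 0, 0, 0], [0.0015, 0, 0, 0], [0.002, 0, 0, 0], [0.0025, 0, 0, 0], [0.003, 0, 0, 0], [0.003, 0, 0, 0]],
])

```text
time_s: 20.7
position: [0.6009, 0.1545, 0.0307]
tool_rot: [180.0, -0.0, -2.1]
force: [-1.3, 0.3, -2.7]
finger_gap: 0.164
```

```bash
python3 -c "
from h import *
s=env.sense();print(s['force'],s['torque'],s['position'],s['tool_rot'])"
```

```text
[-1.34618878  0.29702712 -2.71807703] [0.05647703 0.29180274 0.01088184] [0.6009184  0.15446639 0.03067197] [ 1.79997013e+02 -1.52612819e-02 -2.10424128e+00]
```

Request:
drive_tool([
  [[0.0005, 0, 0, 0], [0.001, 0, 0, 0], [0.0015, 0, 0, 0], [0.002, 0, 0, 0], [0.0025, 0, 0, 0], [0.003, 0, 0, 0], [0.003, 0, 0, 0]],
])

```text
time_s: 21.4
position: [0.6039, 0.1543, 0.0307]
tool_rot: [180.0, -0.0, -2.1]
force: [-1.1, 0.4, -2.9]
finger_gap: 0.161
```

```bash
python3 -c "
from h import *
s=env.sense();print(s['force'],s['torque'],s['position'],s['tool_rot'])"
```

```text
[-1.07809844  0.40447575 -2.86800853] [-0.00959285  0.25521098 -0.03133835] [0.60390298 0.1543438  0.03067312] [ 1.79996528e+02 -1.33691319e-02 -2.10435085e+00]
```

Free running. I'll keep going in small calls.

Request:
drive_tool([
  [[0.0007, 0, 0, 0], [0.0014, 0, 0, 0], [0.0021, 0, 0, 0], [0.0028, 0, 0, 0], [0.0035, 0, 0, 0], [0.004, 0, 0, 0]],
])

```text
time_s: 22.0
position: [0.6078, 0.1542, 0.0307]
tool_rot: [180.0, -0.0, -2.1]
force: [-1.3, -0.0, -2.6]
finger_gap: 0.161
```

Request:
drive_tool([
  [[0.0007, 0, 0, 0], [0.0014, 0, 0, 0], [0.0021, 0, 0, 0], [0.0028, 0, 0, 0], [0.0035, 0, 0, 0], [0.004, 0, 0, 0]],
])

```text
time_s: 22.6
position: [0.6118, 0.1541, 0.0307]
tool_rot: [180.0, -0.0, -2.1]
force: [-0.5, 0.2, -2.8]
finger_gap: 0.161
```

```bash
python3 -c "
from h import *
s=env.sense();print(s['force'],s['torque'],s['position'],s['tool_rot'])"
```

```text
[-0.48224452  0.17812618 -2.76937243] [-0.01912306  0.32647375  0.01083309] [0.61183331 0.1540701  0.03067003] [ 1.79995028e+02 -4.01343660e-03 -2.10230258e+00]
```

Request:
drive_tool([
  [[0.0007, 0, 0, 0], [0.0014, 0, 0, 0], [0.0021, 0, 0, 0], [0.0028, 0, 0, 0], [0.0035, 0, 0, 0], [0.004, 0, 0, 0]],
])

```text
time_s: 23.2
position: [0.6158, 0.1539, 0.0307]
tool_rot: [180.0, -0.0, -2.1]
force: [-1.2, 0.4, -2.4]
finger_gap: 0.156
```

Request:
drive_tool([
  [[0.0007, 0, 0, 0], [0.0014, 0, 0, 0], [0.0021, 0, 0, 0], [0.0028, 0, 0, 0], [0.0035, 0, 0, 0], [0.004, 0, 0, 0]],
])

```text
time_s: 23.8
position: [0.6198, 0.1538, 0.0307]
tool_rot: [180.0, -0.0, -2.1]
force: [-1.8, -0.2, -2.9]
finger_gap: 0.162
```

```bash
python3 -c "
from h import *
s=env.sense();print(s['force'],s['torque'],s['position'],s['tool_rot'])"
```

```text
[-1.8079214  -0.22974655 -2.8913387 ] [ 0.03050879  0.3705797  -0.04598865] [0.6197944  0.15376587 0.03068594] [ 1.79993506e+02 -2.82734713e-03 -2.10168623e+00]
```

Request:
drive_tool([
  [[0.0007, 0, 0, 0], [0.0014, 0, 0, 0], [0.0021, 0, 0, 0], [0.0028, 0, 0, 0], [0.0035, 0, 0, 0], [0.004, 0, 0, 0]],
])

```text
time_s: 24.4
position: [0.6238, 0.1536, 0.0307]
tool_rot: [180.0, -0.0, -2.1]
force: [-0.3, -0.2, -2.8]
finger_gap: 0.162
```

Request:
drive_tool([
  [[0.0007, 0, 0, 0], [0.0014, 0, 0, 0], [0.0021, 0, 0, 0], [0.0028, 0, 0, 0], [0.0035, 0, 0, 0], [0.004, 0, 0, 0]],
])

```text
time_s: 25.0
position: [0.6278, 0.1535, 0.0307]
tool_rot: [180.0, -0.0, -2.1]
force: [-1.4, 0.9, -3.0]
finger_gap: 0.161
```

```bash
python3 -c "
from h import *
s=env.sense();print(s['force'],s['torque'],s['position'],s['tool_rot'])
a=env.camera('top');b=env.camera('side')
A=a['img'][90:260,215:405,::-1];B=b['img'][180:330,120:320,::-1]
cv2.imwrite('pics/crop3.png',np.hstack([cv2.resize(A,(400,358),interpolation=2),np.pad(cv2.resize(B,(400,300),interpolation=2),((0,58),(0,0),(0,0)))]))
"
```

```text
[-1.41709361  0.93510025 -2.95642159] [-0.00767673  0.31454803  0.00996108] [0.62781433 0.15345444 0.03067428] [ 1.79995155e+02 -1.23397766e-03 -2.10491379e+00]
```

View pics/crop3.png

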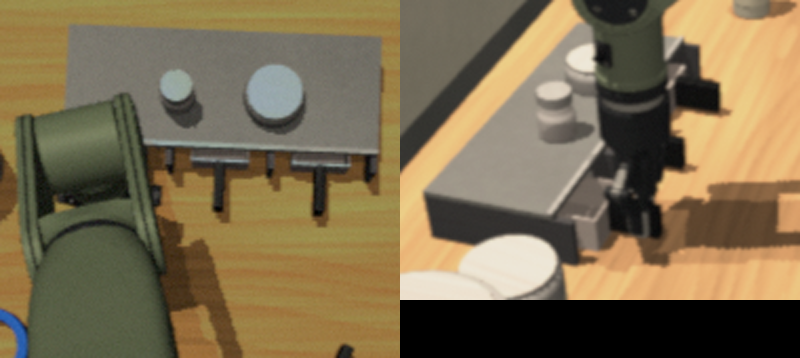

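The tray's front is still about 11 mm outside the mouth, with the jar and the tin untouched. I'll continue slowly until the buffer is felt.

Request:
drive_tool([
  [[0.0007, 0, 0, 0], [0.0014, 0, 0, 0], [0.0021, 0, 0, 0], [0.0028, 0, 0, 0], [0.0035, 0, 0, 0], [0.004, 0, 0, 0]],
])

```text
time_s: 25.7
position: [0.6318, 0.1533, 0.0307]
tool_rot: [180.0, -0.0, -2.1]
force: [-0.6, -0.4, -3.0]
finger_gap: 0.16
```

Request:
drive_tool([
  [[0.0007, 0, 0, 0], [0.0014, 0, 0, 0], [0.0021, 0, 0, 0], [0.0028, 0, 0, 0], [0.0035, 0, 0, 0], [0.004, 0, 0, 0]],
])

```text
time_s: 26.3
position: [0.6358, 0.1532, 0.0307]
tool_rot: [180.0, -0.0, -2.1]
force: [-1.3, 0.0, -3.2]
finger_gap: 0.16
```

Request:
drive_tool([
  [[0.0005, 0, 0, 0], [0.001, 0, 0, 0], [0.0015, 0, 0, 0], [0.002, 0, 0, 0]],
])

```text
time_s: 26.7
position: [0.6378, 0.1531, 0.0307]
tool_rot: [180.0, 0.0, -2.1]
force: [-2.0, -0.2, -2.2]
finger_gap: 0.159
```

```bash
python3 -c "
from h import *
s=env.sense();print(s['force'],s['torque'],s['position'],s['tool_rot'])"
```

```text
[-2.03117429 -0.18715065 -2.17980691] [-0.02107253  0.32887904  0.01725111] [0.63775959 0.15307092 0.03066746] [ 1.79994064e+02  5.20079089e-05 -2.10499965e+00]
```

Request:
drive_tool([
  [[0.0005, 0, 0, 0], [0.001, 0, 0, 0], [0.0015, 0, 0, 0], [0.0015, 0, 0, 0]],
])

```text
time_s: 27.1
position: [0.6394, 0.153, 0.0307]
tool_rot: [180.0, -0.0, -2.1]
force: [-0.9, 0.1, -3.4]
finger_gap: 0.156
```

Request:
drive_tool([
  [[0.0005, 0, 0, 0], [0.001, 0, 0, 0], [0.0015, 0, 0, 0], [0.0015, 0, 0, 0]],
])

```text
time_s: 27.5
position: [0.6409, 0.153, 0.0307]
tool_rot: [180.0, -0.0, -2.1]
force: [-1.5, -0.1, -2.6]
finger_gap: 0.163
```

Request:
drive_tool([
  [[0.0005, 0, 0, 0], [0.001, 0, 0, 0], [0.0015, 0, 0, 0], [0.0015, 0, 0, 0]],
])

```text
time_s: 27.9
position: [0.6424, 0.1529, 0.0307]
tool_rot: [180.0, -0.0, -2.1]
force: [-0.8, -0.3, -3.4]
finger_gap: 0.16
```

```bash
python3 -c "
from h import *
s=env.sense();print(s['force'],s['torque'],s['position'],s['tool_rot'])"
```

```text
[-0.77082847 -0.31820023 -3.40697207] [-0.01703451  0.29183227 -0.01842559] [0.64239651 0.15292827 0.03070545] [ 1.79997155e+02 -1.76138129e-02 -2.10535943e+00]
```

Request:
drive_tool([
  [[0.0005, 0, 0, 0], [0.001, 0, 0, 0], [0.0015, 0, 0, 0], [0.0015, 0, 0, 0]],
])

```text
time_s: 28.3
position: [0.6439, 0.1529, 0.0307]
tool_rot: [180.0, -0.0, -2.1]
force: [-0.8, 0.5, -3.4]
finger_gap: 0.164
```

Request:
drive_tool([
  [[0.0005, 0, 0, 0], [0.001, 0, 0, 0], [0.0015, 0, 0, 0], [0.0015, 0, 0, 0]],
])

```text
time_s: 28.7
position: [0.6454, 0.1528, 0.0307]
tool_rot: [180.0, -0.0, -2.1]
force: [-0.1, -0.2, -2.6]
finger_gap: 0.165
```

```bash
python3 -c "
from h import *
s=env.sense();print(s['force'],s['torque'],s['position'],s['tool_rot'])"
```

```text
[-0.10284198 -0.18061715 -2.61668976] [0.0139057  0.26148515 0.03604269] [0.64536745 0.15283372 0.03067445] [ 1.79997923e+02 -1.36682835e-02 -2.10567283e+00]
```

Front about 6 mm inside by estimate, and no stop felt yet.

Request:
drive_tool([
  [[0.0005, 0, 0, 0], [0.001, 0, 0, 0], [0.0015, 0, 0, 0], [0.0015, 0, 0, 0]],
])

```text
time_s: 29.1
position: [0.6469, 0.1528, 0.0307]
tool_rot: [180.0, -0.0, -2.1]
force: [-0.3, 0.3, -3.1]
finger_gap: 0.159
```

Request:
drive_tool([
  [[0.0005, 0, 0, 0], [0.001, 0, 0, 0], [0.0015, 0, 0, 0], [0.0015, 0, 0, 0]],
])

```text
time_s: 29.5
position: [0.6476, 0.1528, 0.0306]
tool_rot: [180.0, 0.1, -2.1]
force: [-4.1, -0.2, -1.1]
finger_gap: 0.159
```

```bash
python3 -c "
from h import *
s=env.sense();print(s['force'],s['torque'],s['position'],s['tool_rot'])"
```

```text
[-4.11332953 -0.22277639 -1.120817  ] [0.05128186 0.63216442 0.01869252] [0.64764909 0.152755   0.03059242] [ 1.79989305e+02  7.51219396e-02 -2.10914620e+00]
```

Stop felt: Fx is −4.1 N with no sideways load. I'll press a little more and hold.

Request:
drive_tool([
  [[0.0005, 0, 0, 0], [0.001, 0, 0, 0], [0.001, 0, 0, 0], [0.001, 0, 0, 0]],
])

```text
time_s: 29.9
position: [0.6483, 0.1527, 0.0305]
tool_rot: [180.0, 0.1, -2.1]
force: [-5.7, 0.0, -1.0]
finger_gap: 0.157
```

```bash
python3 -c "
from h import *
s=env.sense();print(s['force'],s['torque'],s['position'],s['tool_rot'])"
```

```text
[-5.72964675e+00  5.34120550e-03 -1.02685368e+00] [ 0.10180964  0.72807712 -0.02629405] [0.64829039 0.15274679 0.03054981] [ 1.79984952e+02  1.18376755e-01 -2.10880201e+00]
```

The force rises about 2.3 N per mm, as the buffer should, so it is pressed about 1.8 mm. I'll press a touch more for margin, hold, then back off until it is unloaded.

Request:
drive_tool([
  [[0.0005, 0, 0, 0], [0.0008, 0, 0, 0], [0.0008, 0, 0, 0], [0.0008, 0, 0, 0], [0.0008, 0, 0, 0]],
])

```text
time_s: 30.4
position: [0.6486, 0.1528, 0.0305]
tool_rot: [180.0, 0.2, -2.1]
force: [-6.8, -0.4, 0.4]
finger_gap: 0.16
```

Request:
drive_tool([
  [[-0.0005, 0, 0, 0], [-0.001, 0, 0, 0], [-0.0015, 0, 0, 0], [-0.002, 0, 0, 0], [-0.0025, 0, 0, 0], [-0.003, 0, 0, 0], [-0.0035, 0, 0.0003, 0], [-0.0035, 0, 0.0003, 0]],
])

```text
time_s: 31.2
position: [0.6472, 0.1528, 0.0306]
tool_rot: [-180.0, -0.1, -2.1]
force: [-0.1, -0.3, -3.2]
finger_gap: 0.16
```

Request:
drive_tool([
  [[0, 0, 0.0004, 0], [0, 0, 0.0004, 0], [0, 0, 0.0004, 0]],
])

```text
time_s: 31.5
position: [0.6472, 0.1528, 0.0303]
tool_rot: [-180.0, -0.1, -2.1]
force: [0.4, -0.4, -2.0]
finger_gap: 0.163
```

Request:
drive_tool([
  [[0, 0, 0, 0], [0, 0, 0, 0], [0, 0, 0, 0], [0, 0, 0, 0], [0, 0, 0, 0], [0, 0, 0, 0], [0, 0, 0, 0], [0, 0, 0, 0]],
], claw=0.1)

```text
time_s: 32.3
position: [0.6465, 0.1528, 0.03]
tool_rot: [180.0, -0.0, -2.1]
force: [-0.0, -0.4, -0.2]
finger_gap: 0.553
```

Request:
drive_tool([
  [[0, 0, -0.01, 0], [0, 0, -0.025, 0], [0, 0, -0.045, 0], [0, 0, -0.07, 0], [-0.01, 0, -0.11, 0], [-0.04, 0, -0.15, 0], [-0.08, 0, -0.17, 0], [-0.12, 0, -0.18, 0], [-0.16, 0, -0.18, 0], [-0.2, 0, -0.18, 0], [-0.24, 0, -0.18, 0], [-0.24, 0, -0.18, 0]],
])

```text
time_s: 33.5
position: [0.4018, 0.1611, 0.2111]
tool_rot: [180.0, 0.1, -2.0]
force: [0.3, 0.6, -0.3]
finger_gap: 0.55
```

```bash
python3 - <<'E'
from h import *
a=env.camera("top");b=env.camera("side")
A=a["img"][90:260,215:405,::-1];B=b["img"][180:330,120:320,::-1]
cv2.imwrite("pics/crop4.png",np.hstack([cv2.resize(A,(400,358),interpolation=2),np.pad(cv2.resize(B,(400,300),interpolation=2),((0,58),(0,0),(0,0)))]))
for n,p in(("top",a),("side",b)):
    W=cloud(p);ok=p["z_map"]>0
    m=ok&(W[...,2]>.03)&(W[...,2]<.052)&(W[...,0]>.56)&(W[...,0]<.70)&(abs(W[...,1]-.15)<.05)
    q=W[m];print(n,len(q),q.min(0),q.max(0))
    pl=q[q[:,0]<.68];r=cv2.fitLine(pl[:,:2].astype(np.float32),cv2.DIST_HUBER,0,.01,.01).ravel();print(r,pl[:,1].min(),pl[:,1].max(),pl[:,0].min())
    for o in("tray_front","tray_pull","socket_mid","jar_mid","bits_mid"):print(o,obj(o,p)[:5])
E
```

```text
top 189 [0.62635185 0.11532833 0.03036281] [0.69875846 0.18847886 0.05140892]
[ 0.9940409  -0.10900762  0.64514804  0.15265544] 0.14486247198858077 0.16072787739856165 0.6263518491665931
tray_front [(0.89, array([ 0.3957, -0.1225,  0.0008])), (0.81, array([6.853e-01, 1.518e-01, 2.000e-04])), (0.67, array([0.27  , 0.2802, 0.0009])), (0.61, array([ 0.1828, -0.2953, -0.0008]))]
tray_pull [(0.7, array([ 0.4348, -0.1383,  0.0269])), (0.7, array([0.3108, 0.2791, 0.0285]))]
socket_mid [(0.22, array([ 0.7563, -0.0527,  0.0825]))]
jar_mid [(0.68, array([0.7539, 0.0677, 0.0958]))]
bits_mid [(0.85, array([ 0.7537, -0.0473,  0.0816]))]
side 351 [0.62599249 0.11439488 0.03012662] [0.69983757 0.19379837 0.04900671]
[ 0.99871236 -0.05073098  0.6486923   0.15986374] 0.14543165083226395 0.16732042602158093 0.6259924925246411
tray_front [(0.98, array([ 0.3992, -0.1157,  0.0039])), (0.95, array([0.2675, 0.2818, 0.0047])), (0.61, array([ 6.884e-01,  1.525e-01, -2.000e-04])), (0.58, array([ 0.1808, -0.2948, -0.0014]))]
tray_pull [(0.84, array([0.3038, 0.2791, 0.0239])), (0.78, array([ 0.1445, -0.2831,  0.025 ])), (0.75, array([ 0.4311, -0.1395,  0.0245])), (0.71, array([0.6493, 0.1484, 0.0259]))]
socket_mid [(0.37, array([ 0.4649, -0.3456,  0.017 ]))]
jar_mid [(0.42, array([0.4479, 0.3168, 0.0147]))]
bits_mid [(0.61, array([ 0.7582, -0.0449,  0.0806]))]
```

View pics/crop4.png

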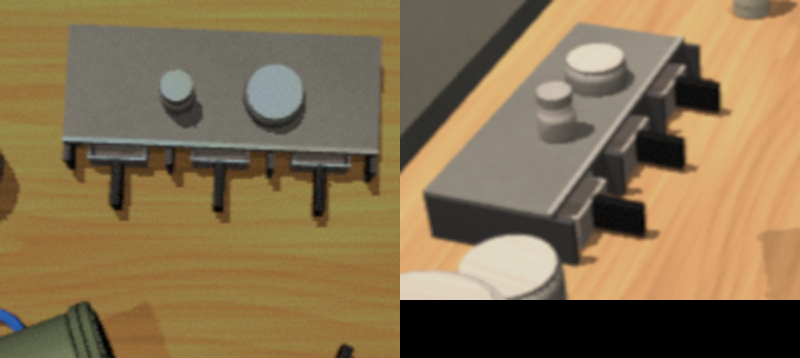

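The tray sits in the left bay like its neighbours, with its front at about 0.687 (8 mm inside the mouth). It is straight and released, and the jar and tin are in place. I'll hand it in.

```bash
python3 -c "
from rig import env
print(env.sense()['time_s'],env.sense()['qd'],env.sign_off())"
```

```text
the job is handed in; nothing more can be done
34.1 [ 0.04317439 -0.28021645  0.20104561 -0.00469022 -0.0071279   0.10954196] None
```

The silver tray is in the empty left bay, pressed on its stop and released. I handed the job in at about 34 s; no verdict is reported.

- **Insertion:** I gripped the pull at 20 N, lined the tray up and slid it in by small steps. At about 72 mm depth the right-hand guide touched with about 3 N, so I gave way 1 mm to the left and it ran free.
- **Stop:** I felt the buffer and pressed it to about 6.8 N as measured at the wrist. By force and travel that is about 2 mm of compression, held for about half a second. I then backed off to no load before letting go.
- **Last checks:** The tray front is about 8 mm inside the mouth and 2 to 3 mm left of the bay's middle. The wrist held the bay's direction to about 0.1° up to release. The jar and the tin are in place, and the arm is clear and touching nothing. I never recorded a wrist force above 7 N.
- **Not confirmed or in disagreement:**
  - The socket is hidden under the roof, so I could not see it at the end. I last saw it in the tray just before it went in, and nothing jolted the tray after that.
  - The final line fits to the pull's depth points were too noisy to check its direction. They gave about −6° and −3°, against −2.1° from the wrist.
  - I did not measure the other bystanders again at the end. The arm never went near them.

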